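# Lock the channel in the welding jig with the latch plate

### The job

Fasten the galvanised channel in the small welding jig with the loose latch plate: tilt the plate to work its oblong eye past the wide head of the jig's stud, level it, then slide it on towards the stud until its tail drops down in front of the tail stop, lying flat across the channel, and let go. Work gently, feeling for contact rather than forcing anything (no more than about 20 N on the jig), and leave the other tools on the bench where they are.

Things in the scene. Friction and masses are not known exactly. Their poses are not given: they have to be found in the camera images.
- jig: Welding jig, bolted down and rigid: grey base slab 110 mm wide, 12 mm thick, x -45..140 mm. Origin on the bench under the middle of the slot that the stud is bolted in (y = 0); +x runs level to the tail stop, z up. A galvanised channel lies across it along y, 150 mm long, x 38..84 mm, flat top 30 mm above the bench. The mushroom stud is clamped anywhere in x -12..+12 mm: find it by feel.
- tail_stop (a point): Steel block on the jig, x 115..137 mm of the jig, 50 mm wide, top 38 mm above the bench. Point: middle of the top edge of its upright face that looks to the stud. With the plate's front bar against the stud's neck the tail mostly lands on top of this block; pushed on towards the stud, it drops in front of it, when the eye's centre is at jig x = +3 mm or less (0 to 1 is best).
- eye (a point): Centre of the loose steel latch plate's oblong eye, half-way through the plate (5 mm thick). Plate axes: +x from eye to tail, z up; it starts flat on the bench, grip bar up. Eye 38 mm along x, 68 mm along y; behind it the plate runs from x 19 to the tail's end at 112 mm (90 mm wide to x = 43, then 50). The stud: head diameter 60, underside 41 mm above the bench, top domed at 48.5; neck diameter 12 mm.
- front_bar (a point): Middle (at half thickness) of the bar that closes the eye away from the tail: plate x -19..-32 mm; side bars 11 mm wide; plate 0.24-0.39 kg. Tail raised about 30 degrees, it goes down beyond the stud's head, then is drawn tailward under the head up to the neck. Only with it within about 1.5 mm of the neck, close under the head, does the eye's rear edge clear the rim as the tail is lowered.
- grip_bar (a point): Centre of the upright bar welded on the latch plate to grip it by: 16 mm thick along the plate's x, 44 mm wide along y, 34 mm high above the plate; the point is half-way up, 84 mm from the eye's centre along x and 22 mm above the plate's underside. Axes as the plate's. Seated, the tail stop is 22 mm behind the bar and the stud's head 34 mm or more in front of it: open the fingers only part-way there.
- hammer_grip (a point): Handle of a loose hammer, a bystander.
- wrench_grip (a point): Handle of a loose wrench, a bystander.
- screwdriver_grip (a point): Handle of a loose screwdriver, a bystander.
- wire_brush: Loose wire brush with a wooden handle, 240 mm long, a bystander; origin under its middle.
- spare_strap: Loose flat steel strap 150 x 50 mm with a narrow slot and no grip bar, a bystander; origin under its middle.
- pipe_offcut: Loose upright pipe offcut, diameter 60, height 45 mm, a bystander; origin under its middle.
- bolt: Loose bolt standing on its head, 44 mm high, a bystander; origin under its head.
Things that resemble listed ones, but are neither listed nor needed, are in the scene too. Leave any green or orange look-alike of the part that bears eye alone.

How it is judged:
By the outcome, as a careful person would: the job done as asked, in the order asked, and still so for the second after the job is handed in, with the robot touching nothing.
It also fails if it takes over 64 s, if anything falls off the work surface, if the arm or the gripper's body presses on something with over 40 N, if the wrist force passes 120 N, or if a joint passes its speed limit or range.

### The arm

A 6-joint arm with a two-finger parallel gripper is mounted at the origin on the work surface. World frame = base frame: x ahead of the robot, y to its left, z up, the work surface at z = 0. Lengths are in mm, angles in rad, forces in N, time in s.
With the tool pointing down it reaches from about 275 to 1000 mm from the base axis. Payload 8.4 kg.
Tool frame: the origin (TCP) lies at the very end of the fingers, on their centre line; the grasp point (between the pads) lies 19 mm behind it; z points along the fingers, y is the direction in which the jaws open and shut (so a half turn about z gives the same grasp; the last joint's range is limited). The gripper opens to 85 mm and grips with 20 to 120 N. Pads are 22 mm wide; open, the fingers measure 114 mm over their backs; the gripper's body (76 mm by 85 mm) begins 54 mm behind the grasp point. The pads swing forward as they close: fully open they stand 13 mm farther back than shut.
Start: joints at [-1.317, 0.353, 1.633, -0, 1.155, -0.002], TCP at [158.136, -604.666, 231.281] pointing down, gripper open.
Joint ranges: [-2.63, 2.63], [-0.92, 2.1], [0.06, 2.66], [-1.3, 4.44], [0, 2.69], [-3.02, 3.02]. Speed limits (rad/s): [2.22, 2.22, 2.79, 3.14, 3.14, 3.14].

### API

Orientations are given as [roll, pitch, yaw] about the fixed x, y, z axes, in that order (R = Rz(yaw) Ry(pitch) Rx(roll)).
In Python, from rig import r gives the robot as it stands.
- The arm moves only by the tool move_arm, never from a script. Its argument "increments" is a list of rows, each an object of numbers: "tx", "ty", "tz": the shift along the tool's x, y, z in cm; "rx", "ry", "rz": the turn, a rotation vector about the tool's x, y, z in degrees; "gripper": the gripper's target within -1 to 1 (fully open at 1, half-way at 0, shut at -1). A call has 1 to 12 rows; each row shifts and turns the commanded pose from where the row before left it, along the tool's axes as they then stand; what a row does not reach is not made up. A row lasts 1/10 s, in which the tool goes at most 50 mm and 8.59 degrees, less where a joint would pass 70% of its speed; a pose out of reach is approached as far as the arm can. A call is refused whole if a number of a shift passes 5 or a number of a turn 8.59, either way. A call with a gripper value outside its range is refused whole. The fingers move at their own pace and stop on an object; "squeeze" is the grip in N (left out, the last holds). Time passes only in rows, so rows that do not move let the fingers close. It gives the time, the measured TCP pose, the force and the opening at its end, in the units of the state.
- r.sense(): the state, without advancing time (a new reading comes with each control period).
- r.grab_frame(name): name is "scene" or "top"; returns (picture, depth): 480x640x3 uint8, red, green, blue; 480x640 float32, mm along the optical axis (not along the pixel's ray), 0 where there is no reading.
- r.camera_model(name): a dict with "fx", "fy", "cx", "cy" (pixels), "R" (3x3) and "t" (3): a world point X has camera coordinates R X + t. Camera axes: x right, y down, z forward; pixel columns grow to the right and rows downward; lengths in mm; the calibration is good to about 2 mm. A picture is of the moment at which its call begins. camera_model takes no time and is no camera call.
- r.sign_off(): hands the job in, once; it reports no verdict.
Trained networks look in the newest picture that a camera, given by its name, has taken for a name from the list of things; names that differ only in an ending like _2 or _b are one class to them, and where a whole thing is asked for, a point or a joint stands for the part that bears it (a point fixed in the world has none). Each returns a list of dicts, best first, with "confidence" (0 to 1); they miss things now and then, are a little off and sometimes report something else, mostly with a low value. They report only what shows in the picture. A call takes as long as a camera call. They do not tell look-alikes from the thing itself.
- r.cut_out(query, camera): "mask" (480x640 bool, what is visible of it) and "bbox" ([left, top, right, bottom] in pixels, round what is visible of it).
- r.place_of(query, camera): "location" ([row, column] in pixels: a listed point, or the origin of a listed thing).
The state is a dict: "clock": time; "qpos": joint angles; "qvel": joint speeds; "joint_efforts": joint torques, N m; "eef_pos": TCP position; "tcp_rot": TCP orientation; "contact_force": force on the tool from outside, world axes, zero at the start; "wrist_torque": the same for the moment, N m; "opening": opening from 0.0 (shut) to 1.0 (fully open).
Only numpy, scipy, OpenCV 4.12 (cv2) and the standard library are available. Lean on these libraries where they do the work, as an engineer would, in place of code of your own. Each camera call takes 0.05 s, during which the arm holds its last target. There are 200 camera calls.

## Working session

There is one attempt and no reset: what is moved stays moved. The work goes in short steps, Python scripts to look and compute and a tool call to move; the robot and the scene stay as the last step left them, time stands still between calls to the robot, and variables do not carry over. Pictures are saved under pics/ and viewed, about 8 in all and at most 12, crops included, and the job is handed in when it is done.

Besides the shell and the picture viewer there is one more tool, called after "Emit:" as name([rows], argument=value, ...), one row to a line, values as JSON. move_arm: Moves the arm, as the interface text tells. Its arguments: {"type":"object","properties":{"increments":{"type":"array","items":{"type":"object","properties":{"tx":{"type":"number"},"ty":{"type":"number"},"tz":{"type":"number"},"rx":{"type":"number"},"ry":{"type":"number"},"rz":{"type":"number"},"gripper":{"type":"number"}}}},"squeeze":{"type":"number"}},"required":["increments"]}

```bash
mkdir -p pics; ls; cat > h.py <<'E'
import numpy as np, cv2
from rig import r
from scipy.spatial.transform import Rotation as Ro
def cloud(name,depth):
    m=r.camera_model(name);v,u=np.mgrid[0:480,0:640]
    d=depth.astype(float);P=np.stack([(u-m['cx'])/m['fx']*d,(v-m['cy'])/m['fy']*d,d],-1)
    R=np.array(m['R']);t=np.array(m['t'])
    W=(P-t)@R; W[d<=0]=np.nan
    return W
def save(name,im): cv2.imwrite('pics/'+name+'.png',im[:,:,::-1])
E
python3 - <<'E'
from h import *
for c in ['scene','top']:
    im,d=r.grab_frame(c); save(c+'0',im); np.savez(c+'0.npz',im=im,d=d)
    m=r.camera_model(c); print(c,{k:np.round(v,3).tolist() for k,v in m.items()})
    W=cloud(c,d)
    for q in ['jig','tail_stop','eye','front_bar','grip_bar']:
        for o in r.place_of(q,c)[:3]:
            v,u=[int(round(x)) for x in o['location']]
            print(c,q,round(o['confidence'],2),(v,u),np.round(W[min(v,479),min(u,639)]))
print(r.sense())
E
```

```text
pics
scene {'fx': 458.88, 'fy': 458.88, 'cx': 317.883, 'cy': 240.884, 'R': [[0.183, 0.983, 0.001], [0.576, -0.107, -0.81], [-0.797, 0.149, -0.586]], 't': [-133.176, -256.998, 1537.551]}
scene jig 0.75 (269, 219) [ 542. -200.   13.]
scene tail_stop 0.77 (293, 217) [ 655. -202.   40.]
scene tail_stop 0.27 (259, 369) [574. 152.  18.]
scene eye 0.8 (204, 332) [283. 124.  -0.]
scene eye 0.71 (242, 358) [479. 151.   0.]
scene eye 0.69 (280, 318) [607.  23.   0.]
scene front_bar 0.87 (234, 358) [453. 157.   6.]
scene front_bar 0.72 (200, 326) [267. 110.   5.]
scene front_bar 0.72 (278, 330) [612.  50.   6.]
scene grip_bar 0.85 (212, 345) [373. 141.  26.]
scene grip_bar 0.7 (257, 367) [570. 148.  21.]
scene grip_bar 0.61 (280, 282) [629. -62.  32.]
top {'fx': 501.476, 'fy': 501.476, 'cx': 309.833, 'cy': 236.475, 'R': [[0.016, -1.0, 0.02], [-0.993, -0.018, -0.113], [0.114, -0.018, -0.993]], 't': [13.696, 546.887, 1512.362]}
top tail_stop 0.71 (202, 383) [ 658. -202.   35.]
top tail_stop 0.46 (169, 340) [763. -69.  21.]
top eye 0.92 (218, 310) [609.  23.  -1.]
top eye 0.82 (327, 279) [268. 113
[... 320 characters left out ...]
 39.]
{'clock': 0.6, 'qpos': array([-1.31733450e+00,  3.52972887e-01,  1.63337981e+00, -3.08701931e-05,
        1.15518261e+00, -2.39069284e-03]), 'qvel': array([ 1.38117196e-03,  1.92398703e-03, -6.10074169e-05,  1.24349416e-03,
       -9.21497485e-04, -4.24222776e-04]), 'joint_efforts': array([ 1.01569687e-03, -6.04866171e+01, -3.42309201e+01,  9.88226418e-06,
        1.41668723e-03, -2.27510674e-05]), 'eef_pos': array([ 158.17069102, -604.67718081,  231.30656775]), 'tcp_rot': array([3.14153537e+00, 2.83799103e-05, 2.55864980e-01]), 'contact_force': array([-0.28014074,  0.38806932,  0.41756194]), 'wrist_torque': array([-0.02905599, -0.03307923, -0.00572862]), 'opening': 0.9993179973238652}
```

```bash
python3 - <<'E'
import cv2,numpy as np
a=cv2.imread('pics/top0.png')[140:360,200:460]; cv2.imwrite('pics/topcrop.png',cv2.resize(a,None,fx=3,fy=3)[:600,:800] if 0 else cv2.resize(a,(709,600)))
a=cv2.imread('pics/scene0.png')[180:330,150:420]; cv2.imwrite('pics/scenecrop.png',cv2.resize(a,(800,444)))
E
```

```text
(no output)
```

View pics/topcrop.png

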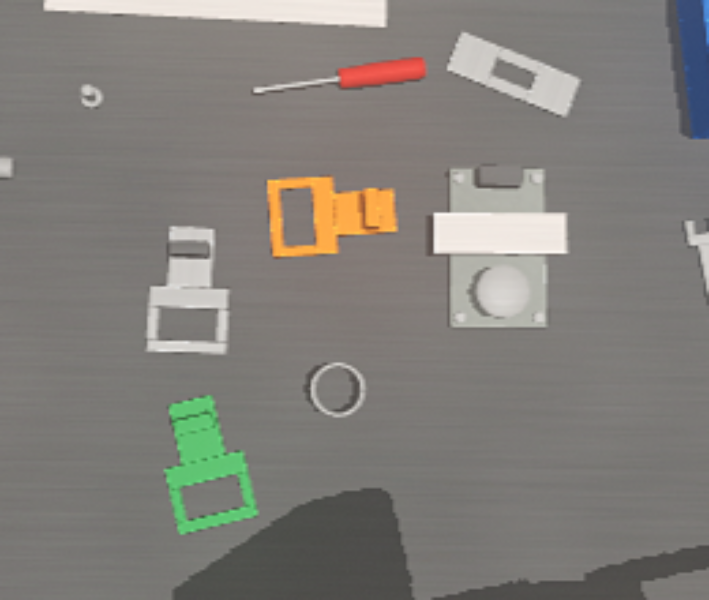

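View pics/scenecrop.png

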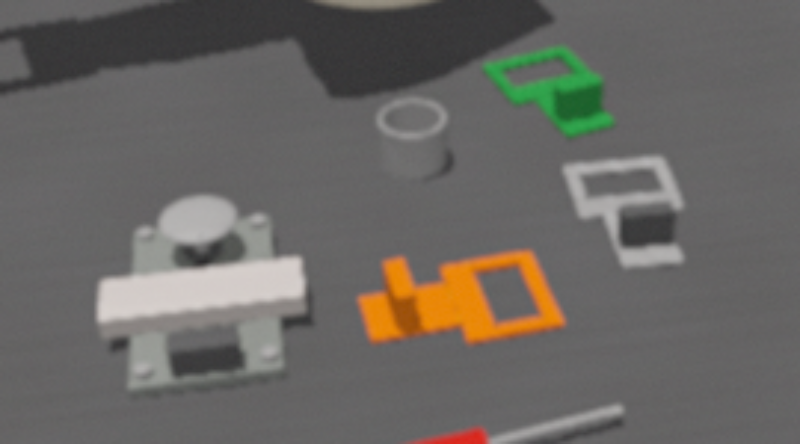

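The top crop shows three latch plates: grey steel at full-frame (258,269), green at (327,279) and orange at (218,310). The grey one fits, since it is bare steel with an oblong eye and a grip bar. The green and orange ones are the look-alikes to leave alone. The strap at the top right of the crop has no grip bar. The jig, with its dome stud, channel and stop, is on the right, and its +x runs roughly along world +x. The scene crop agrees.

```bash
cat > meas.py <<'E'
from h import *
def rect(P): 
    c,s,a=cv2.minAreaRect(P.astype(np.float32)); return np.round(c,1),np.round(s,1),round(a,1)
def run(c,im,d):
    W=cloud(c,d);b=(np.abs(W[...,0]-520)<60)&(np.abs(W[...,1]+60)<50)
    print(c,'bench z',np.nanmedian(W[...,2][b])); z0=np.nanmedian(W[...,2][b])
    Z=W[...,2]-z0; X,Y=W[...,0],W[...,1]
    J=(X>480)&(X<720)&(Y>-300)&(Y<-110)
    for n,lo,hi in [('slab',8,16),('chan',26,33),('hi',35,60)]:
        m=J&(Z>lo)&(Z<hi)
        k,l,st,_=cv2.connectedComponentsWithStats(m.astype(np.uint8))
        for i in range(1,k):
            if st[i,4]>40: P=W[l==i]; print(n,st[i,4],rect(P[:,:2]),'ext',np.round(np.percentile(P,[2,98],axis=0),1).tolist(),'med',np.round(np.median(P,0),1))
    p=(X>400)&(X<620)&(Y>85)&(Y<215)
    for n,lo,hi in [('plate',2.5,60),('bar',30,60)]:
        P=W[p&(Z>lo)&(Z<hi)]; print(n,len(P),rect(P[:,:2]),'ext',np.round(np.percentile(P,[2,98],axis=0),1).tolist(),'med',np.round(np.median(P,0),1))
if __name__=='__main__':
    for c in ['scene','top']:
        f=np.load(c+'0.npz'); run(c,f['im'],f['d'])
    # grey-level based mask edges of plate in top view
    f=np.load('top0.npz')
E
python3 meas.py
python3 - <<'E'
import cv2
a=cv2.imread('pics/top0.png')
cv2.imwrite('pics/two.png',cv2.hconcat([cv2.resize(a[215:275,250:290],(400,600),interpolation=cv2.INTER_CUBIC),cv2.resize(a[198:264,354:414],(400,440),interpolation=cv2.INTER_CUBIC).copy() if 0 else cv2.resize(a[195:265,357:404],(400,600),interpolation=cv2.INTER_CUBIC)]))
E
```

```text
scene bench z -0.08084840841504484
slab 512 (array([ 512.8, -202.9]), array([110.1,  63.4]), 90.0) ext [[488.4, -255.4, 10.0], [543.0, -149.2, 15.5]] med [ 523.  -196.8   13. ]
slab 649 (array([ 639.6, -202.1]), array([ 62.2, 111.6]), 0.8) ext [[610.1, -255.2, 8.8], [669.9, -147.8, 15.7]] med [ 644.  -197.4   12.7]
chan 979 (array([ 589.7, -202.1]), array([ 51.4, 149.9]), 0.3) ext [[567.3, -274.2, 26.8], [613.7, -130.6, 32.6]] med [ 592.6 -202.6   30.6]
chan 69 (array([ 665.1, -199.5]), array([13.9, 51. ]), 12.7) ext [[658.2, -224.1, 26.2], [667.7, -176.2, 32.8]] med [ 664.5 -199.2   29.3]
hi 330 (array([ 522.1, -203. ]), array([58. , 59.2]), 75.0) ext [[497.4, -229.6, 42.9], [549.9, -176.3, 50.8]] med [ 527.  -202.    47.6]
hi 193 (array([ 655.8, -200.8]), array([26.4, 48.8]), 2.3) ext [[643.7, -224.7, 35.9], [666.3, -177.2, 40.8]] med [ 656.5 -201.8   38.5]
plate 1016 (array([509.3, 150. ]), array([218.7, 128.8]), 0.0) ext [[408.7, 94.3, 2.5], [604.0, 203.3, 40.4]] med [543.1 144.9   6. ]
bar 133 (array([566.3, 149.4]), array([43.5, 19.7]), 87.8) ext [[557.6, 127.9, 30.7], [575.5, 
[... 331 characters left out ...]
525.4 -187.9   12.2]
chan 502 (array([ 586.6, -202. ]), array([ 44.7, 147.3]), 1.1) ext [[564.2, -274.2, 26.2], [609.0, -131.6, 32.9]] med [ 586.6 -206.    29.9]
hi 93 (array([ 650.6, -200.5]), array([20.5, 47.9]), 1.4) ext [[641.2, -224.0, 35.3], [660.6, -179.5, 44.3]] med [ 651.  -201.8   38.9]
hi 294 (array([ 518.3, -202.4]), array([56.2, 56.7]), 44.5) ext [[492.4, -229.7, 39.6], [544.6, -176.3, 54.5]] med [ 518.7 -202.9   46.7]
plate 1110 (array([509.8, 149.9]), array([129. , 219.2]), 89.9) ext [[408.5, 87.8, 2.6], [614.0, 209.3, 41.3]] med [515.  146.5   5.2]
bar 83 (array([561.9, 148.6]), array([16.3, 42.9]), 0.7) ext [[554.2, 129.7, 32.1], [570.0, 169.6, 44.8]] med [562.6 148.6  39.2]
```

View pics/two.png

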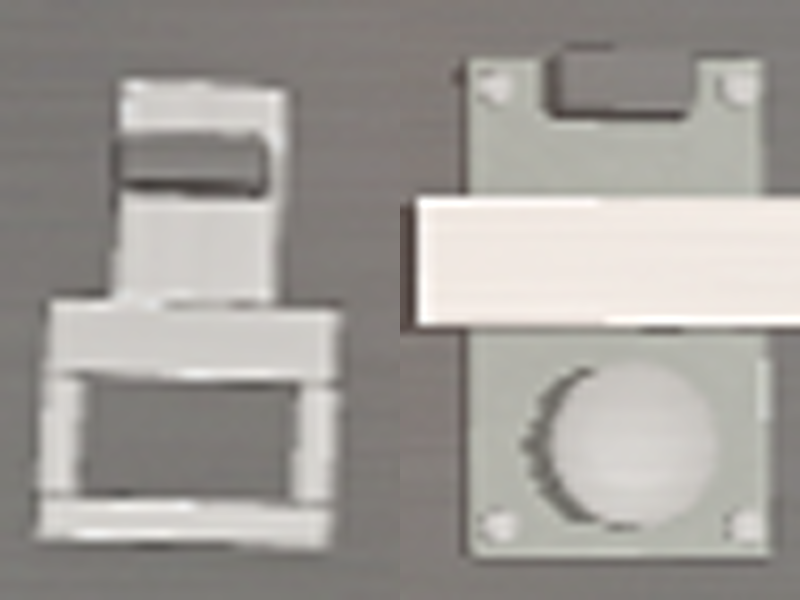

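The left half of the crop is the grey plate: bar at full-frame (231,269), eye at (258,269), yaw about -1.7°. The right half is the jig: stud head at about (247,382), channel, and stop at about (204,383), yaw about +0.8°. The stud sits near jig x = -6.5. I start by turning the tool so the jaws open along the plate's x.

Emit:
move_arm([
  {"rz": -8.18,"gripper": 0},
  {"rz": -8.18},
  {"rz": -8.18},
  {"rz": -8.18},
  {"rz": -8.18},
  {"rz": -8.18},
  {"rz": -8.18},
  {"rz": -8.18},
  {"rz": -8.18},
])

```text
invalid input
```

Emit:
move_arm([
  {"tx": 0,"ty": 0,"tz": 0,"rx": 0,"ry": 0,"rz": -8.18,"gripper": 0.0},
  {"tx": 0,"ty": 0,"tz": 0,"rx": 0,"ry": 0,"rz": -8.18,"gripper": 0.0},
  {"tx": 0,"ty": 0,"tz": 0,"rx": 0,"ry": 0,"rz": -8.18,"gripper": 0.0},
  {"tx": 0,"ty": 0,"tz": 0,"rx": 0,"ry": 0,"rz": -8.18,"gripper": 0.0},
  {"tx": 0,"ty": 0,"tz": 0,"rx": 0,"ry": 0,"rz": -8.18,"gripper": 0.0},
  {"tx": 0,"ty": 0,"tz": 0,"rx": 0,"ry": 0,"rz": -8.18,"gripper": 0.0},
  {"tx": 0,"ty": 0,"tz": 0,"rx": 0,"ry": 0,"rz": -8.18,"gripper": 0.0},
  {"tx": 0,"ty": 0,"tz": 0,"rx": 0,"ry": 0,"rz": -8.18,"gripper": 0.0},
  {"tx": 0,"ty": 0,"tz": 0,"rx": 0,"ry": 0,"rz": -8.18,"gripper": 0.0},
], squeeze=100)

```text
clock: 1.5
eef_pos: [158.1, -604.7, 231.3]
tcp_rot: [-3.142, 0.0, 1.547]
contact_force: [0.3, -0.4, -0.1]
opening: 0.5
```

Emit:
move_arm([
  {"tx": 4.24,"ty": 2.16},
  {"tx": 4.24,"ty": 2.16},
  {"tx": 4.24,"ty": 2.16},
  {"tx": 4.24,"ty": 2.16},
  {"tx": 4.24,"ty": 2.16},
  {"tx": 4.24,"ty": 2.16},
  {"tx": 4.24,"ty": 2.16},
  {"tx": 4.24,"ty": 2.16},
  {"tx": 4.24,"ty": 2.16},
  {"tx": 4.24,"ty": 2.16},
  {"tx": 4.24,"ty": 2.16},
  {"tx": 4.24,"ty": 2.16},
], squeeze=100)

```text
invalid input
```

Emit:
move_arm([
  {"tx": 4.24,"ty": 2.16,"tz": 0,"rx": 0,"ry": 0,"rz": 0,"gripper": 0},
  {"tx": 4.24,"ty": 2.16,"tz": 0,"rx": 0,"ry": 0,"rz": 0,"gripper": 0},
  {"tx": 4.24,"ty": 2.16,"tz": 0,"rx": 0,"ry": 0,"rz": 0,"gripper": 0},
  {"tx": 4.24,"ty": 2.16,"tz": 0,"rx": 0,"ry": 0,"rz": 0,"gripper": 0},
  {"tx": 4.24,"ty": 2.16,"tz": 0,"rx": 0,"ry": 0,"rz": 0,"gripper": 0},
  {"tx": 4.24,"ty": 2.16,"tz": 0,"rx": 0,"ry": 0,"rz": 0,"gripper": 0},
  {"tx": 4.24,"ty": 2.16,"tz": 0,"rx": 0,"ry": 0,"rz": 0,"gripper": 0},
  {"tx": 4.24,"ty": 2.16,"tz": 0,"rx": 0,"ry": 0,"rz": 0,"gripper": 0},
  {"tx": 4.24,"ty": 2.16,"tz": 0,"rx": 0,"ry": 0,"rz": 0,"gripper": 0},
  {"tx": 4.24,"ty": 2.16,"tz": 0,"rx": 0,"ry": 0,"rz": 0,"gripper": 0},
  {"tx": 4.24,"ty": 2.16,"tz": 0,"rx": 0,"ry": 0,"rz": 0,"gripper": 0},
  {"tx": 4.24,"ty": 2.16,"tz": 0,"rx": 0,"ry": 0,"rz": 0,"gripper": 0},
])

```text
clock: 2.7
eef_pos: [433.3, -102.1, 231.7]
tcp_rot: [3.14, 0.0, 1.541]
contact_force: [0.7, -0.6, -0.5]
opening: 0.502
```

Emit:
move_arm([
  {"tx": 4.23,"ty": 2.1,"tz": 0,"rx": 0,"ry": 0,"rz": 0,"gripper": 0},
  {"tx": 4.23,"ty": 2.1,"tz": 0,"rx": 0,"ry": 0,"rz": 0,"gripper": 0},
  {"tx": 4.23,"ty": 2.1,"tz": 0,"rx": 0,"ry": 0,"rz": 0,"gripper": 0},
  {"tx": 4.23,"ty": 2.1,"tz": 0,"rx": 0,"ry": 0,"rz": 0,"gripper": 0},
  {"tx": 4.23,"ty": 2.1,"tz": 0,"rx": 0,"ry": 0,"rz": 0,"gripper": 0},
  {"tx": 4.23,"ty": 2.1,"tz": 0,"rx": 0,"ry": 0,"rz": 0,"gripper": 0},
  {"tx": 0,"ty": 0,"tz": 4.2,"rx": 0,"ry": 0,"rz": 0,"gripper": 0},
  {"tx": 0,"ty": 0,"tz": 4.2,"rx": 0,"ry": 0,"rz": 0,"gripper": 0},
  {"tx": 0,"ty": 0,"tz": 4.2,"rx": 0,"ry": 0,"rz": 0,"gripper": 0},
  {"tx": 0,"ty": 0,"tz": 4.2,"rx": 0,"ry": 0,"rz": 0,"gripper": 0},
  {"tx": 0,"ty": 0,"tz": 0,"rx": 0,"ry": 0,"rz": 0,"gripper": 0},
])

```text
clock: 3.8
eef_pos: [562.1, 145.0, 58.4]
tcp_rot: [-3.133, 0.003, 1.541]
contact_force: [-0.5, -0.3, -0.2]
opening: 0.501
```

```bash
python3 - <<'E'
from h import *
im,d=r.grab_frame('scene'); print(r.sense()['eef_pos'])
save('s1',cv2.resize(im[150:290,290:450],(686,600),interpolation=cv2.INTER_CUBIC))
E
```

```text
[564.16005716 145.5246266   61.37789119]
```

View pics/s1.png

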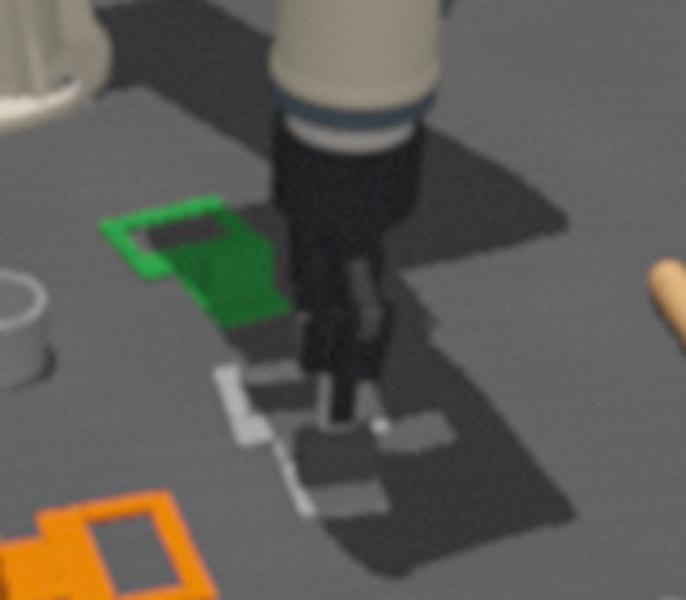

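The picture shows the fingers hovering straight over the grey plate's bar, at about crop (345,420). I correct y by +3 mm, descend and close.

Emit:
move_arm([
  {"tx": 0.32,"ty": 0.05,"tz": 1.5,"rx": 0,"ry": 0,"rz": 0,"gripper": 0},
  {"tx": 0,"ty": 0,"tz": 1.5,"rx": 0,"ry": 0,"rz": 0,"gripper": 0},
  {"tx": 0,"ty": 0,"tz": 1.0,"rx": 0,"ry": 0,"rz": 0,"gripper": 0},
  {"tx": 0,"ty": 0,"tz": 0.6,"rx": 0,"ry": 0,"rz": 0,"gripper": 0},
  {"tx": 0,"ty": 0,"tz": 0.2,"rx": 0,"ry": 0,"rz": 0,"gripper": 0},
  {"tx": 0,"ty": 0,"tz": 0,"rx": 0,"ry": 0,"rz": 0,"gripper": 0},
  {"tx": 0,"ty": 0,"tz": 0,"rx": 0,"ry": 0,"rz": 0,"gripper": 0},
])

```text
clock: 4.55
eef_pos: [567.0, 149.2, 15.7]
tcp_rot: [3.141, -0.0, 1.541]
contact_force: [-0.6, -0.0, -0.9]
opening: 0.501
```

Emit:
move_arm([
  {"tx": 0,"ty": -0.15,"tz": 0.3,"rx": 0,"ry": 0,"rz": 0,"gripper": 0},
  {"tx": 0,"ty": 0,"tz": 0.25,"rx": 0,"ry": 0,"rz": 0,"gripper": 0},
  {"tx": 0,"ty": 0,"tz": 0,"rx": 0,"ry": 0,"rz": 0,"gripper": 0},
  {"tx": 0,"ty": 0,"tz": 0,"rx": 0,"ry": 0,"rz": 0,"gripper": 0},
], squeeze=25)

```text
clock: 4.95
eef_pos: [565.2, 149.2, 9.7]
tcp_rot: [-3.141, 0.0, 1.541]
contact_force: [-0.2, 0.4, -0.3]
opening: 0.504
```

Emit:
move_arm([
  {"tx": 0,"ty": 0,"tz": 0,"rx": 0,"ry": 0,"rz": 0,"gripper": -1},
  {"tx": 0,"ty": 0,"tz": 0,"rx": 0,"ry": 0,"rz": 0,"gripper": -1},
  {"tx": 0,"ty": 0,"tz": 0,"rx": 0,"ry": 0,"rz": 0,"gripper": -1},
  {"tx": 0,"ty": 0,"tz": 0,"rx": 0,"ry": 0,"rz": 0,"gripper": -1},
  {"tx": 0,"ty": 0,"tz": 0,"rx": 0,"ry": 0,"rz": 0,"gripper": -1},
  {"tx": 0,"ty": 0,"tz": 0,"rx": 0,"ry": 0,"rz": 0,"gripper": -1},
], squeeze=25)

```text
clock: 5.55
eef_pos: [565.3, 149.3, 9.9]
tcp_rot: [3.141, -0.0, 1.541]
contact_force: [-1.2, -1.2, 2.6]
opening: 0.181
```

Emit:
move_arm([
  {"tx": 0,"ty": 0,"tz": 0,"rx": 0,"ry": 0,"rz": 0,"gripper": -1},
  {"tx": 0,"ty": 0,"tz": 0,"rx": 0,"ry": 0,"rz": 0,"gripper": -1},
], squeeze=100)

```text
clock: 5.75
eef_pos: [565.5, 149.3, 10.1]
tcp_rot: [3.141, -0.0, 1.541]
contact_force: [-1.1, -0.6, 4.5]
opening: 0.173
```

Emit:
move_arm([
  {"tx": 0,"ty": 0,"tz": -0.5,"rx": 0,"ry": 0,"rz": 0,"gripper": -1},
  {"tx": 0,"ty": 0,"tz": -1.5,"rx": 0,"ry": 0,"rz": 0,"gripper": -1},
  {"tx": 0,"ty": 0,"tz": -3,"rx": 0,"ry": 0,"rz": 0,"gripper": -1},
  {"tx": 0,"ty": 0,"tz": -3,"rx": 0,"ry": 0,"rz": -1.25,"gripper": -1},
  {"tx": 0,"ty": 0,"tz": -3,"rx": 0,"ry": 0,"rz": -1.25,"gripper": -1},
  {"tx": 0,"ty": 0,"tz": -1.5,"rx": 0,"ry": 0,"rz": 0,"gripper": -1},
  {"tx": 0,"ty": 0,"tz": 0,"rx": 0,"ry": 0,"rz": 0,"gripper": -1},
])

```text
clock: 6.45
eef_pos: [566.6, 149.6, 137.4]
tcp_rot: [3.137, -0.001, 1.584]
contact_force: [0.6, -0.3, -2.6]
opening: 0.171
```

Emit:
move_arm([
  {"tx": -2,"ty": 0,"tz": 0,"rx": 0,"ry": 0,"rz": 0,"gripper": -1},
  {"tx": -3.5,"ty": 0,"tz": 0,"rx": 0,"ry": 0,"rz": 0,"gripper": -1},
  {"tx": -3.5,"ty": 0,"tz": 0,"rx": 0,"ry": 0,"rz": 0,"gripper": -1},
  {"tx": -3.5,"ty": 0,"tz": 0,"rx": 0,"ry": 0,"rz": 0,"gripper": -1},
  {"tx": -3.5,"ty": 0,"tz": 0,"rx": 0,"ry": 0,"rz": 0,"gripper": -1},
  {"tx": -3.5,"ty": 0,"tz": 0,"rx": 0,"ry": 0,"rz": 0,"gripper": -1},
  {"tx": -3.5,"ty": 0,"tz": 0,"rx": 0,"ry": 0,"rz": 0,"gripper": -1},
  {"tx": -3.5,"ty": 0,"tz": 0,"rx": 0,"ry": 0,"rz": 0,"gripper": -1},
  {"tx": -3.5,"ty": 0,"tz": 0,"rx": 0,"ry": 0,"rz": 0,"gripper": -1},
  {"tx": -3.5,"ty": 0,"tz": 0,"rx": 0,"ry": 0,"rz": 0,"gripper": -1},
  {"tx": -1.5,"ty": 0,"tz": 0,"rx": 0,"ry": 0,"rz": 0,"gripper": -1},
  {"tx": 0,"ty": 0,"tz": 0,"rx": 0,"ry": 0,"rz": 0,"gripper": -1},
])

```text
clock: 7.65
eef_pos: [569.1, -202.2, 133.3]
tcp_rot: [-3.14, -0.0, 1.582]
contact_force: [-0.4, -0.4, -3.4]
opening: 0.169
```

Emit:
move_arm([
  {"tx": 0,"ty": 0,"tz": 0,"rx": -5,"ry": 0,"rz": 0,"gripper": -1},
  {"tx": 0,"ty": 0,"tz": 0,"rx": -5,"ry": 0,"rz": 0,"gripper": -1},
  {"tx": 0,"ty": 0,"tz": 0,"rx": -5,"ry": 0,"rz": 0,"gripper": -1},
  {"tx": 0,"ty": 0,"tz": 0,"rx": -5,"ry": 0,"rz": 0,"gripper": -1},
  {"tx": 0,"ty": 0,"tz": 0,"rx": -5,"ry": 0,"rz": 0,"gripper": -1},
  {"tx": 0,"ty": 0,"tz": 0,"rx": -5,"ry": 0,"rz": 0,"gripper": -1},
  {"tx": 0,"ty": 0,"tz": 0,"rx": 0,"ry": 0,"rz": 0,"gripper": -1},
  {"tx": 0,"ty": 0,"tz": 0,"rx": 0,"ry": 0,"rz": 0,"gripper": -1},
])

```text
clock: 8.45
eef_pos: [570.1, -198.3, 134.2]
tcp_rot: [2.642, -0.005, 1.587]
contact_force: [0.3, -0.9, -2.9]
opening: 0.168
```

```bash
python3 - <<'E'
from h import *
a,da=r.grab_frame('scene'); b,db=r.grab_frame('top'); np.savez('p2.npz',a=a,da=da,b=b,db=db)
s=r.sense(); print(np.round(s['eef_pos'],1),np.round(s['tcp_rot'],3),np.round(s['contact_force'],1))
A=cv2.resize(a[215:315,165:265],(400,600*400//600),interpolation=cv2.INTER_CUBIC)
B=cv2.resize(b[190:290,335:435],(400,400),interpolation=cv2.INTER_CUBIC)
save('p2',cv2.hconcat([A,B]))
E
```

```text
[ 571.3 -198.9  134.9] [ 2.64  -0.004  1.588] [-0.1  0.2 -3.1]
```

View pics/p2.png

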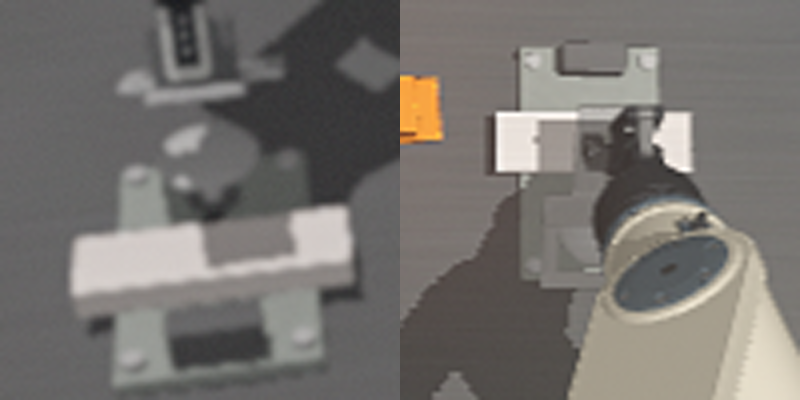

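```bash
cat > inhand.py <<'E'
from h import *
f=np.load('p2.npz'); p=np.array([571.3,-198.9,134.9]); R=Ro.from_euler('xyz',[2.64,-.004,1.588]).as_matrix()
for c,d in (('scene',f['da']),('top',f['db'])):
    T=(cloud(c,d)-p)@R   # tool coords
    m=(T[...,2]>0)&(T[...,2]<18)&(abs(T[...,0])<60)&(T[...,1]>-130)&(T[...,1]<40)
    P=T[m]; print(c,len(P))
    for lo,hi in [(-120,-105),(-100,-70),(-62,-45),(-40,-15),(12,28)]:
        Q=P[(P[:,1]>lo)&(P[:,1]<hi)]
        if len(Q)>8: print(lo,hi,len(Q),'x',np.round(np.percentile(Q[:,0],[3,97]),1),'y',np.round(np.percentile(Q[:,1],[3,97]),1),'z med',np.round(np.median(Q[:,2]),1))
E
python3 inhand.py
```

```text
scene 224
-100 -70 16 x [-39.8  46.5] y [-98.3 -72. ] z med 4.4
-62 -45 16 x [-40.4  45.7] y [-60.5 -45.7] z med 4.5
12 28 63 x [-22.5  26.1] y [13.3 27.8] z med 6.6
top 301
-120 -105 52 x [-0.4 43.6] y [-116.5 -105.3] z med 4.3
-100 -70 34 x [33.6 45.9] y [-99.4 -70.4] z med 4.7
-62 -45 58 x [11.5 44.2] y [-61.3 -46.2] z med 5.0
-40 -15 42 x [ 3.9 25.6] y [-38.8 -17.4] z med 4.5
12 28 51 x [-3.8 25.4] y [12.6 26.6] z med 4.7
```

Emit:
move_arm([
  {"tx": -0.2,"ty": 0,"tz": 0,"rx": 0,"ry": 0,"rz": 0,"gripper": -1},
  {"tx": -0.2,"ty": 0,"tz": 0,"rx": 0,"ry": 0,"rz": 0,"gripper": -1},
  {"tx": 0,"ty": -0.24,"tz": 0.44,"rx": 0,"ry": 0,"rz": 0,"gripper": -1},
  {"tx": 0,"ty": -0.24,"tz": 0.44,"rx": 0,"ry": 0,"rz": 0,"gripper": -1},
  {"tx": 0,"ty": -0.24,"tz": 0.44,"rx": 0,"ry": 0,"rz": 0,"gripper": -1},
  {"tx": 0,"ty": -0.24,"tz": 0.44,"rx": 0,"ry": 0,"rz": 0,"gripper": -1},
  {"tx": 0,"ty": 0,"tz": 0,"rx": 0,"ry": 0,"rz": 0,"gripper": -1},
  {"tx": 0,"ty": 0,"tz": 0,"rx": 0,"ry": 0,"rz": 0,"gripper": -1},
  {"tx": 0,"ty": 0,"tz": 0,"rx": 0,"ry": 0,"rz": 0,"gripper": -1},
])

```text
clock: 9.45
eef_pos: [570.9, -203.2, 114.9]
tcp_rot: [2.639, -0.004, 1.587]
contact_force: [-0.1, 0.2, -3.5]
opening: 0.171
```

Emit:
move_arm([
  {"tx": 0,"ty": -0.12,"tz": 0.22,"rx": 0,"ry": 0,"rz": 0,"gripper": -1},
  {"tx": 0,"ty": -0.12,"tz": 0.22,"rx": 0,"ry": 0,"rz": 0,"gripper": -1},
  {"tx": 0,"ty": -0.12,"tz": 0.22,"rx": 0,"ry": 0,"rz": 0,"gripper": -1},
  {"tx": 0,"ty": -0.12,"tz": 0.22,"rx": 0,"ry": 0,"rz": 0,"gripper": -1},
  {"tx": 0,"ty": 0,"tz": 0,"rx": 0,"ry": 0,"rz": 0,"gripper": -1},
])

```text
clock: 9.95
eef_pos: [570.6, -202.9, 104.2]
tcp_rot: [2.639, -0.004, 1.587]
contact_force: [-0.8, -1.0, -3.8]
opening: 0.169
```

Emit:
move_arm([
  {"tx": 0,"ty": -0.12,"tz": 0.22,"rx": 0,"ry": 0,"rz": 0,"gripper": -1},
  {"tx": 0,"ty": -0.12,"tz": 0.22,"rx": 0,"ry": 0,"rz": 0,"gripper": -1},
  {"tx": 0,"ty": 0,"tz": 0,"rx": 0,"ry": 0,"rz": 0,"gripper": -1},
])

```text
clock: 10.25
eef_pos: [570.7, -202.9, 99.3]
tcp_rot: [2.639, -0.004, 1.587]
contact_force: [0.8, 0.8, -2.8]
opening: 0.17
```

Emit:
move_arm([
  {"tx": 0,"ty": -0.12,"tz": 0.22,"rx": 0,"ry": 0,"rz": 0,"gripper": -1},
  {"tx": 0,"ty": -0.12,"tz": 0.22,"rx": 0,"ry": 0,"rz": 0,"gripper": -1},
  {"tx": 0,"ty": -0.12,"tz": 0.22,"rx": 0,"ry": 0,"rz": 0,"gripper": -1},
  {"tx": 0,"ty": 0,"tz": 0,"rx": 0,"ry": 0,"rz": 0,"gripper": -1},
  {"tx": 0,"ty": 0,"tz": 0,"rx": 0,"ry": 0,"rz": 0,"gripper": -1},
])

```text
clock: 10.75
eef_pos: [570.8, -203.0, 92.1]
tcp_rot: [2.639, -0.004, 1.587]
contact_force: [-0.2, -0.8, -2.6]
opening: 0.168
```

Emit:
move_arm([
  {"tx": 0,"ty": 0.3,"tz": 0.28,"rx": 0,"ry": 0,"rz": 0,"gripper": -1},
  {"tx": 0,"ty": 0.35,"tz": 0.19,"rx": 0,"ry": 0,"rz": 0,"gripper": -1},
  {"tx": 0,"ty": 0,"tz": 0,"rx": 0,"ry": 0,"rz": 0,"gripper": -1},
])

```text
clock: 11.05
eef_pos: [579.7, -203.0, 91.5]
tcp_rot: [2.638, -0.004, 1.588]
contact_force: [-0.5, -1.0, -2.4]
opening: 0.17
```

Emit:
move_arm([
  {"tx": 0,"ty": 0.35,"tz": 0.19,"rx": 0,"ry": 0,"rz": 0,"gripper": -1},
  {"tx": 0,"ty": 0.35,"tz": 0.19,"rx": 0,"ry": 0,"rz": 0,"gripper": -1},
  {"tx": 0,"ty": 0.35,"tz": 0.19,"rx": 0,"ry": 0,"rz": 0,"gripper": -1},
  {"tx": 0,"ty": 0,"tz": 0,"rx": 0,"ry": 0,"rz": 0,"gripper": -1},
])

```text
clock: 11.45
eef_pos: [591.5, -202.7, 91.4]
tcp_rot: [2.638, -0.004, 1.588]
contact_force: [-0.2, -0.1, -2.9]
opening: 0.169
```

Emit:
move_arm([
  {"tx": 0,"ty": 0.088,"tz": 0.048,"rx": 0,"ry": 0,"rz": 0,"gripper": -1},
  {"tx": 0,"ty": 0.088,"tz": 0.048,"rx": 0,"ry": 0,"rz": 0,"gripper": -1},
  {"tx": 0,"ty": 0.088,"tz": 0.048,"rx": 0,"ry": 0,"rz": 0,"gripper": -1},
  {"tx": 0,"ty": 0.088,"tz": 0.048,"rx": 0,"ry": 0,"rz": 0,"gripper": -1},
  {"tx": 0,"ty": 0,"tz": 0,"rx": 0,"ry": 0,"rz": 0,"gripper": -1},
])

```text
clock: 11.95
eef_pos: [594.9, -202.7, 91.3]
tcp_rot: [2.639, -0.004, 1.587]
contact_force: [1.1, 0.5, -2.4]
opening: 0.171
```

Emit:
move_arm([
  {"tx": 0,"ty": 0.088,"tz": 0.048,"rx": 0,"ry": 0,"rz": 0,"gripper": -1},
  {"tx": 0,"ty": 0.088,"tz": 0.048,"rx": 0,"ry": 0,"rz": 0,"gripper": -1},
  {"tx": 0,"ty": 0,"tz": 0,"rx": 0,"ry": 0,"rz": 0,"gripper": -1},
])

```text
clock: 12.25
eef_pos: [597.0, -202.6, 91.3]
tcp_rot: [2.639, -0.004, 1.588]
contact_force: [-0.3, -0.4, -2.1]
opening: 0.166
```

Nothing felt yet, so I creep on in smaller steps.

Emit:
move_arm([
  {"tx": 0,"ty": 0.088,"tz": 0.048,"rx": 0,"ry": 0,"rz": 0,"gripper": -1},
  {"tx": 0,"ty": 0,"tz": 0,"rx": 0,"ry": 0,"rz": 0,"gripper": -1},
])

```text
clock: 12.45
eef_pos: [597.9, -202.6, 91.3]
tcp_rot: [2.639, -0.004, 1.587]
contact_force: [1.1, -0.4, -2.4]
opening: 0.166
```

Emit:
move_arm([
  {"tx": 0,"ty": 0.088,"tz": 0.048,"rx": 0,"ry": 0,"rz": 0,"gripper": -1},
  {"tx": 0,"ty": 0,"tz": 0,"rx": 0,"ry": 0,"rz": 0,"gripper": -1},
])

```text
clock: 12.65
eef_pos: [598.9, -202.6, 91.3]
tcp_rot: [2.639, -0.004, 1.587]
contact_force: [-0.1, -0.3, -2.4]
opening: 0.17
```

Emit:
move_arm([
  {"tx": 0,"ty": 0.088,"tz": 0.048,"rx": 0,"ry": 0,"rz": 0,"gripper": -1},
  {"tx": 0,"ty": 0,"tz": 0,"rx": 0,"ry": 0,"rz": 0,"gripper": -1},
])

```text
clock: 12.85
eef_pos: [599.9, -202.5, 91.3]
tcp_rot: [2.639, -0.004, 1.587]
contact_force: [-0.2, 0.5, -1.7]
opening: 0.169
```

Emit:
move_arm([
  {"tx": 0,"ty": 0.088,"tz": 0.048,"rx": 0,"ry": 0,"rz": 0,"gripper": -1},
  {"tx": 0,"ty": 0,"tz": 0,"rx": 0,"ry": 0,"rz": 0,"gripper": -1},
])

```text
clock: 13.05
eef_pos: [600.7, -202.4, 91.2]
tcp_rot: [2.639, -0.004, 1.588]
contact_force: [-0.8, -0.1, -2.6]
opening: 0.165
```

Emit:
move_arm([
  {"tx": 0,"ty": 0.088,"tz": 0.048,"rx": 0,"ry": 0,"rz": 0,"gripper": -1},
  {"tx": 0,"ty": 0,"tz": 0,"rx": 0,"ry": 0,"rz": 0,"gripper": -1},
])

```text
clock: 13.25
eef_pos: [601.3, -202.3, 90.9]
tcp_rot: [2.64, -0.004, 1.588]
contact_force: [-4.3, -0.4, -3.1]
opening: 0.172
```

Neck contact felt: Fx = -4.3 N at TCP x of about 601.2, which puts the stud at world x of about 521.5, close to the camera estimate. Next I ease off slightly and raise to feel for the head's underside.

Emit:
move_arm([
  {"tx": 0,"ty": 0.03,"tz": -0.19,"rx": 0,"ry": 0,"rz": 0,"gripper": -1},
  {"tx": 0,"ty": 0,"tz": 0,"rx": 0,"ry": 0,"rz": 0,"gripper": -1},
])

```text
clock: 13.45
eef_pos: [601.1, -202.4, 93.3]
tcp_rot: [2.639, -0.004, 1.587]
contact_force: [-2.4, 0.7, -2.6]
opening: 0.172
```

Emit:
move_arm([
  {"tx": 0,"ty": 0.048,"tz": -0.088,"rx": 0,"ry": 0,"rz": 0,"gripper": -1},
  {"tx": 0,"ty": 0,"tz": 0,"rx": 0,"ry": 0,"rz": 0,"gripper": -1},
])

```text
clock: 13.65
eef_pos: [601.1, -202.4, 94.2]
tcp_rot: [2.639, -0.004, 1.588]
contact_force: [-1.6, -0.1, -2.3]
opening: 0.166
```

Emit:
move_arm([
  {"tx": 0,"ty": 0.024,"tz": -0.044,"rx": 0,"ry": 0,"rz": 0,"gripper": -1},
  {"tx": 0,"ty": 0,"tz": 0,"rx": 0,"ry": 0,"rz": 0,"gripper": -1},
])

```text
clock: 13.85
eef_pos: [601.0, -202.4, 94.6]
tcp_rot: [2.639, -0.004, 1.588]
contact_force: [-3.3, 0.4, -2.9]
opening: 0.167
```

Emit:
move_arm([
  {"tx": 0,"ty": 0.024,"tz": -0.044,"rx": 0,"ry": 0,"rz": 0,"gripper": -1},
  {"tx": 0,"ty": 0,"tz": 0,"rx": 0,"ry": 0,"rz": 0,"gripper": -1},
])

```text
clock: 14.05
eef_pos: [601.1, -202.5, 95.1]
tcp_rot: [2.639, -0.004, 1.588]
contact_force: [-3.7, 0.2, -4.0]
opening: 0.168
```

```bash
cat > plan.py <<'E'
import numpy as np
def tcp(xf,zf,a): 
    a=np.radians(a); return np.array([xf+103*np.cos(a)-10*np.sin(a), zf+103*np.sin(a)+10*np.cos(a)])
def rows(start,a0,way):
    p=np.array(start,float)
    for xf,zf,a in way:
        q=tcp(xf,zf,a); d=q-p; t=np.radians(a0)
        print('ty %.3f tz %.3f rx %.2f'%((np.cos(t)*d[0]+np.sin(t)*d[1])/10,(np.sin(t)*d[0]-np.cos(t)*d[1])/10,a-a0and(a-a0) if 0 else a0*-1+a and (a0-a)), '-> tcp',np.round(q,1),a); p=q;a0=a
E
python3 - <<'E'
from plan import *
A=[26,23,20,17,14,11,8]
rows([601.1,95.1],28.8,[(515.5,40.4-5*np.cos(np.radians(a)),a) for a in A])
E
```

```text
ty -0.016 tz 0.568 rx 2.80 -> tcp [603.7  90. ] 26
ty 0.033 tz 0.550 rx 3.00 -> tcp [606.4  85.2] 23
ty 0.034 tz 0.549 rx 3.00 -> tcp [608.9  80.3] 20
ty 0.035 tz 0.548 rx 3.00 -> tcp [611.1  75.3] 17
ty 0.036 tz 0.547 rx 3.00 -> tcp [613.   70.2] 14
ty 0.037 tz 0.546 rx 3.00 -> tcp [614.7  65. ] 11
ty 0.037 tz 0.545 rx 3.00 -> tcp [616.1  59.7] 8
```

Emit:
move_arm([
  {"tx": 0,"ty": -0.016,"tz": 0.57,"rx": 2.8,"ry": 0,"rz": 0,"gripper": -1},
  {"tx": 0,"ty": 0.033,"tz": 0.55,"rx": 3,"ry": 0,"rz": 0,"gripper": -1},
  {"tx": 0,"ty": 0,"tz": 0,"rx": 0,"ry": 0,"rz": 0,"gripper": -1},
  {"tx": 0,"ty": 0,"tz": 0,"rx": 0,"ry": 0,"rz": 0,"gripper": -1},
])

```text
clock: 14.45
eef_pos: [606.6, -202.3, 85.2]
tcp_rot: [2.739, -0.004, 1.589]
contact_force: [-3.1, -2.3, -2.4]
opening: 0.168
```

Emit:
move_arm([
  {"tx": 0,"ty": 0.034,"tz": 0.55,"rx": 3,"ry": 0,"rz": 0,"gripper": -1},
  {"tx": 0,"ty": 0.035,"tz": 0.55,"rx": 3,"ry": 0,"rz": 0,"gripper": -1},
  {"tx": 0,"ty": 0,"tz": 0,"rx": 0,"ry": 0,"rz": 0,"gripper": -1},
])

```text
clock: 14.75
eef_pos: [611.4, -201.8, 74.9]
tcp_rot: [2.845, -0.005, 1.589]
contact_force: [-4.4, -0.8, -0.5]
opening: 0.171
```

Emit:
move_arm([
  {"tx": 0,"ty": 0.036,"tz": 0.55,"rx": 3,"ry": 0,"rz": 0,"gripper": -1},
  {"tx": 0,"ty": 0,"tz": 0,"rx": 0,"ry": 0,"rz": 0,"gripper": -1},
])

```text
clock: 14.95
eef_pos: [613.2, -201.6, 69.8]
tcp_rot: [2.897, -0.005, 1.589]
contact_force: [-4.4, -0.7, -0.6]
opening: 0.166
```

Emit:
move_arm([
  {"tx": -0.05,"ty": 0.018,"tz": 0.273,"rx": 1.5,"ry": 0,"rz": 0,"gripper": -1},
  {"tx": 0,"ty": 0,"tz": 0,"rx": 0,"ry": 0,"rz": 0,"gripper": -1},
])

```text
clock: 15.15
eef_pos: [613.8, -202.1, 67.3]
tcp_rot: [2.922, -0.005, 1.588]
contact_force: [-4.4, 0.9, -1.8]
opening: 0.173
```

Emit:
move_arm([
  {"tx": 0,"ty": 0.018,"tz": 0.273,"rx": 1.5,"ry": 0,"rz": 0,"gripper": -1},
  {"tx": 0,"ty": 0,"tz": 0,"rx": 0,"ry": 0,"rz": 0,"gripper": -1},
])

```text
clock: 15.35
eef_pos: [614.5, -202.2, 64.7]
tcp_rot: [2.948, -0.005, 1.588]
contact_force: [-4.1, 1.3, -2.5]
opening: 0.17
```

Emit:
move_arm([
  {"tx": 0,"ty": 0.018,"tz": 0.273,"rx": 1.5,"ry": 0,"rz": 0,"gripper": -1},
  {"tx": 0,"ty": 0,"tz": 0,"rx": 0,"ry": 0,"rz": 0,"gripper": -1},
])

```text
clock: 15.55
eef_pos: [615.3, -202.3, 62.1]
tcp_rot: [2.975, -0.005, 1.588]
contact_force: [-4.6, 0.9, -2.9]
opening: 0.17
```

Emit:
move_arm([
  {"tx": 0,"ty": 0.018,"tz": 0.273,"rx": 1.5,"ry": 0,"rz": 0,"gripper": -1},
  {"tx": 0,"ty": 0,"tz": 0,"rx": 0,"ry": 0,"rz": 0,"gripper": -1},
])

```text
clock: 15.75
eef_pos: [615.9, -202.4, 59.4]
tcp_rot: [3.001, -0.005, 1.588]
contact_force: [-4.3, 0.2, -2.7]
opening: 0.175
```

```bash
python3 - <<'E'
from plan import *
rows([615.9,59.4],8.05,[(515.4,34.2,7),(515.4,33,6),(515.4,31,5.),(515.4,29.2,5.)])
print('slide')
rows(tcp(515.4,29.2,5),5.,[(515.4-6,29.2,5),(509.4,28.2,3),(509.4,29,1),(509.4,30,0)])
E
```

```text
ty 0.013 tz 0.277 rx 1.05 -> tcp [616.4  56.7] 7
ty 0.001 tz 0.299 rx 1.00 -> tcp [616.8  53.7] 6
ty -0.005 tz 0.379 rx 1.00 -> tcp [617.1  49.9] 5.0
ty -0.016 tz 0.179 rx 0.00 -> tcp [617.1  48.1] 5.0
slide
ty -0.598 tz -0.052 rx 0.00 -> tcp [611.1  48.1] 5
ty 0.020 tz 0.460 rx 2.00 -> tcp [611.7  43.6] 3
ty 0.033 tz 0.280 rx 2.00 -> tcp [612.2  40.8] 1
ty 0.018 tz 0.080 rx 1.00 -> tcp [612.4  40. ] 0
```

Emit:
move_arm([
  {"tx": 0,"ty": 0.013,"tz": 0.277,"rx": 1.05,"ry": 0,"rz": 0,"gripper": -1},
  {"tx": 0,"ty": 0,"tz": 0,"rx": 0,"ry": 0,"rz": 0,"gripper": -1},
])

```text
clock: 15.95
eef_pos: [616.4, -202.5, 56.7]
tcp_rot: [3.02, -0.004, 1.588]
contact_force: [-4.1, 0.2, -1.2]
opening: 0.172
```

Emit:
move_arm([
  {"tx": 0,"ty": 0.001,"tz": 0.3,"rx": 1.0,"ry": 0,"rz": 0,"gripper": -1},
  {"tx": 0,"ty": 0,"tz": 0,"rx": 0,"ry": 0,"rz": 0,"gripper": -1},
])

```text
clock: 16.15
eef_pos: [616.8, -202.6, 53.5]
tcp_rot: [3.039, -0.004, 1.588]
contact_force: [-5.5, 0.1, -1.8]
opening: 0.168
```

Emit:
move_arm([
  {"tx": 0,"ty": -0.005,"tz": 0.38,"rx": 1.0,"ry": 0,"rz": 0,"gripper": -1},
  {"tx": 0,"ty": 0,"tz": 0,"rx": 0,"ry": 0,"rz": 0,"gripper": -1},
])

```text
clock: 16.35
eef_pos: [617.1, -202.5, 49.5]
tcp_rot: [3.056, -0.004, 1.588]
contact_force: [-4.2, -0.3, -2.7]
opening: 0.169
```

Emit:
move_arm([
  {"tx": 0,"ty": -0.02,"tz": 0.18,"rx": 0,"ry": 0,"rz": 0,"gripper": -1},
  {"tx": 0,"ty": 0,"tz": 0,"rx": 0,"ry": 0,"rz": 0,"gripper": -1},
])

```text
clock: 16.55
eef_pos: [617.0, -202.5, 47.9]
tcp_rot: [3.055, -0.004, 1.588]
contact_force: [-5.5, -0.2, -3.4]
opening: 0.167
```

```bash
python3 - <<'E'
from h import *
a,da=r.grab_frame('scene'); b,db=r.grab_frame('top'); np.savez('p3.npz',a=a,da=da,b=b,db=db)
s=r.sense(); print(np.round(s['eef_pos'],1),np.round(s['tcp_rot'],3),np.round(s['contact_force'],1))
A=cv2.resize(a[215:315,165:265],(400,400),interpolation=cv2.INTER_CUBIC)
B=cv2.resize(b[190:290,335:435],(400,400),interpolation=cv2.INTER_CUBIC)
save('p3',cv2.hconcat([A,B]))
E
```

```text
[ 617.  -202.5   48. ] [ 3.055 -0.004  1.588] [-4.1 -0.6 -4.7]
```

View pics/p3.png

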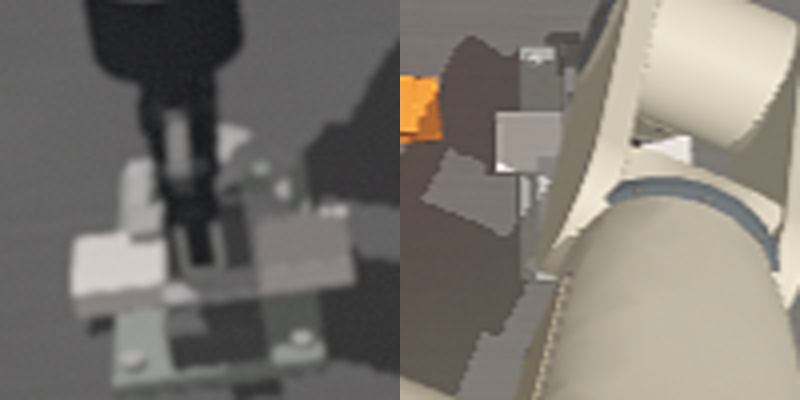

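The plate lies nearly level over the channel with the head above it: stud at left-crop (235,140), tail near (205,290). Next I slide towards the stud.

Emit:
move_arm([
  {"tx": 0,"ty": -0.2,"tz": -0.02,"rx": 0,"ry": 0,"rz": 0,"gripper": -1},
  {"tx": 0,"ty": -0.2,"tz": -0.02,"rx": 0,"ry": 0,"rz": 0,"gripper": -1},
  {"tx": 0,"ty": 0,"tz": 0,"rx": 0,"ry": 0,"rz": 0,"gripper": -1},
])

```text
clock: 16.95
eef_pos: [613.9, -202.8, 48.8]
tcp_rot: [3.053, -0.003, 1.587]
contact_force: [0.3, 0.4, -2.7]
opening: 0.169
```

Emit:
move_arm([
  {"tx": 0,"ty": -0.2,"tz": -0.02,"rx": 0,"ry": 0,"rz": 0,"gripper": -1},
  {"tx": 0,"ty": -0.05,"tz": 0,"rx": 0,"ry": 0,"rz": 0,"gripper": -1},
  {"tx": 0,"ty": 0,"tz": 0,"rx": 0,"ry": 0,"rz": 0,"gripper": -1},
])

```text
clock: 17.25
eef_pos: [610.7, -202.7, 48.4]
tcp_rot: [3.055, -0.004, 1.587]
contact_force: [-0.7, -0.0, -3.1]
opening: 0.169
```

Emit:
move_arm([
  {"tx": 0,"ty": 0.01,"tz": 0.22,"rx": 1,"ry": 0,"rz": 0,"gripper": -1},
  {"tx": 0,"ty": 0.01,"tz": 0.22,"rx": 1,"ry": 0,"rz": 0,"gripper": -1},
  {"tx": 0,"ty": 0,"tz": 0,"rx": 0,"ry": 0,"rz": 0,"gripper": -1},
])

```text
clock: 17.55
eef_pos: [611.8, -202.6, 43.6]
tcp_rot: [3.091, -0.004, 1.588]
contact_force: [0.2, -0.2, -2.4]
opening: 0.17
```

Emit:
move_arm([
  {"tx": 0,"ty": 0.033,"tz": 0.2,"rx": 2,"ry": 0,"rz": 0,"gripper": -1},
  {"tx": 0,"ty": 0,"tz": 0,"rx": 0,"ry": 0,"rz": 0,"gripper": -1},
])

```text
clock: 17.75
eef_pos: [612.4, -202.6, 41.7]
tcp_rot: [3.125, -0.004, 1.588]
contact_force: [-0.3, -0.0, -1.8]
opening: 0.168
```

Emit:
move_arm([
  {"tx": 0,"ty": 0,"tz": 0.06,"rx": 0.95,"ry": 0,"rz": 0,"gripper": -1},
  {"tx": 0,"ty": 0,"tz": 0.04,"rx": 0,"ry": 0,"rz": 0,"gripper": -1},
  {"tx": 0,"ty": 0,"tz": 0,"rx": 0,"ry": 0,"rz": 0,"gripper": -1},
])

```text
clock: 18.05
eef_pos: [611.6, -202.6, 40.9]
tcp_rot: [3.141, -0.004, 1.587]
contact_force: [-0.4, -0.8, -2.9]
opening: 0.17
```

Emit:
move_arm([
  {"tx": 0,"ty": 0,"tz": 0.05,"rx": 0,"ry": 0,"rz": 0,"gripper": -1},
  {"tx": 0,"ty": 0,"tz": 0,"rx": 0,"ry": 0,"rz": 0,"gripper": -1},
])

```text
clock: 18.25
eef_pos: [611.5, -202.6, 40.5]
tcp_rot: [3.141, -0.004, 1.587]
contact_force: [0.1, -0.1, -3.4]
opening: 0.173
```

Emit:
move_arm([
  {"tx": 0,"ty": 0,"tz": 0.05,"rx": 0,"ry": 0,"rz": 0,"gripper": -1},
  {"tx": 0,"ty": 0,"tz": 0,"rx": 0,"ry": 0,"rz": 0,"gripper": -1},
])

```text
clock: 18.45
eef_pos: [611.7, -202.6, 40.2]
tcp_rot: [3.141, -0.004, 1.587]
contact_force: [-0.0, 1.1, -0.5]
opening: 0.169
```

Emit:
move_arm([
  {"tx": 0,"ty": 0,"tz": 0.05,"rx": 0,"ry": 0,"rz": 0,"gripper": -1},
  {"tx": 0,"ty": 0,"tz": 0,"rx": 0,"ry": 0,"rz": 0,"gripper": -1},
])

```text
clock: 18.65
eef_pos: [611.7, -202.6, 40.1]
tcp_rot: [3.141, -0.004, 1.588]
contact_force: [-2.0, 1.1, 5.3]
opening: 0.172
```

It rests on the channel. Next I feel tailward for the stop to fix the eye's jig x.

Emit:
move_arm([
  {"tx": 0,"ty": 0.1,"tz": -0.07,"rx": 0,"ry": 0,"rz": 0,"gripper": -1},
  {"tx": 0,"ty": 0.05,"tz": 0,"rx": 0,"ry": 0,"rz": 0,"gripper": -1},
  {"tx": 0,"ty": 0,"tz": 0,"rx": 0,"ry": 0,"rz": 0,"gripper": -1},
])

```text
clock: 18.95
eef_pos: [613.4, -202.7, 40.2]
tcp_rot: [3.141, -0.004, 1.587]
contact_force: [-1.1, -0.4, 0.5]
opening: 0.167
```

Emit:
move_arm([
  {"tx": 0,"ty": 0.07,"tz": 0,"rx": 0,"ry": 0,"rz": 0,"gripper": -1},
  {"tx": 0,"ty": 0,"tz": 0,"rx": 0,"ry": 0,"rz": 0,"gripper": -1},
])

```text
clock: 19.15
eef_pos: [613.7, -202.6, 40.2]
tcp_rot: [-3.141, -0.004, 1.588]
contact_force: [-2.0, -0.5, 1.0]
opening: 0.165
```

Emit:
move_arm([
  {"tx": 0,"ty": 0.07,"tz": 0,"rx": 0,"ry": 0,"rz": 0,"gripper": -1},
  {"tx": 0,"ty": 0,"tz": 0,"rx": 0,"ry": 0,"rz": 0,"gripper": -1},
])

```text
clock: 19.35
eef_pos: [614.5, -202.6, 40.2]
tcp_rot: [3.141, -0.004, 1.587]
contact_force: [-3.0, -0.4, 1.0]
opening: 0.173
```

Emit:
move_arm([
  {"tx": 0,"ty": 0.05,"tz": 0,"rx": 0,"ry": 0,"rz": 0,"gripper": -1},
  {"tx": 0,"ty": 0,"tz": 0,"rx": 0,"ry": 0,"rz": 0,"gripper": -1},
])

```text
clock: 19.55
eef_pos: [614.6, -202.6, 40.1]
tcp_rot: [-3.141, -0.004, 1.587]
contact_force: [-4.4, -0.1, 3.5]
opening: 0.167
```

Emit:
move_arm([
  {"tx": 0,"ty": 0.05,"tz": 0,"rx": 0,"ry": 0,"rz": 0,"gripper": -1},
  {"tx": 0,"ty": 0,"tz": 0,"rx": 0,"ry": 0,"rz": 0,"gripper": -1},
])

```text
clock: 19.75
eef_pos: [614.7, -202.6, 40.1]
tcp_rot: [-3.14, -0.004, 1.587]
contact_force: [-6.5, -0.5, 5.3]
opening: 0.166
```

The stop is felt at TCP x = 614.6, which means eye x = 3. I back off towards the stud to eye x of about 0.5.

Emit:
move_arm([
  {"tx": 0,"ty": -0.17,"tz": -0.04,"rx": 0,"ry": 0,"rz": 0,"gripper": -1},
  {"tx": 0,"ty": -0.17,"tz": 0,"rx": 0,"ry": 0,"rz": 0,"gripper": -1},
  {"tx": 0,"ty": 0,"tz": 0,"rx": 0,"ry": 0,"rz": 0,"gripper": -1},
  {"tx": 0,"ty": 0,"tz": 0,"rx": 0,"ry": 0,"rz": 0,"gripper": -1},
])

```text
clock: 20.15
eef_pos: [612.4, -202.6, 40.4]
tcp_rot: [3.141, -0.004, 1.587]
contact_force: [-0.2, 0.7, -2.8]
opening: 0.17
```

Emit:
move_arm([
  {"tx": 0,"ty": -0.03,"tz": 0.03,"rx": 0,"ry": 0,"rz": 0,"gripper": -1},
  {"tx": 0,"ty": 0,"tz": 0,"rx": 0,"ry": 0,"rz": 0,"gripper": -1},
])

```text
clock: 20.35
eef_pos: [612.1, -202.6, 40.3]
tcp_rot: [3.141, -0.004, 1.587]
contact_force: [1.2, -0.0, -1.7]
opening: 0.17
```

Emit:
move_arm([
  {"tx": 0,"ty": 0,"tz": 0,"rx": 0,"ry": 0,"rz": 0,"gripper": -0.55},
  {"tx": 0,"ty": 0,"tz": 0,"rx": 0,"ry": 0,"rz": 0,"gripper": -0.48},
  {"tx": 0,"ty": 0,"tz": 0,"rx": 0,"ry": 0,"rz": 0,"gripper": -0.42},
  {"tx": 0,"ty": 0,"tz": 0,"rx": 0,"ry": 0,"rz": 0,"gripper": -0.42},
], squeeze=30)

```text
clock: 20.75
eef_pos: [612.0, -202.7, 40.4]
tcp_rot: [3.141, -0.004, 1.587]
contact_force: [0.1, 0.1, -0.0]
opening: 0.288
```

Emit:
move_arm([
  {"tx": 0,"ty": 0,"tz": -0.3,"rx": 0,"ry": 0,"rz": 0,"gripper": -0.42},
  {"tx": 0,"ty": 0,"tz": -0.5,"rx": 0,"ry": 0,"rz": 0,"gripper": -0.42},
  {"tx": 0,"ty": 0,"tz": -0.5,"rx": 0,"ry": 0,"rz": 0,"gripper": -0.42},
])

```text
clock: 21.05
eef_pos: [612.0, -202.7, 53.8]
tcp_rot: [3.141, -0.004, 1.587]
contact_force: [0.9, 0.4, 1.0]
opening: 0.291
```

Emit:
move_arm([
  {"tx": 0,"ty": 0,"tz": -1,"rx": 0,"ry": 0,"rz": 0,"gripper": -0.42},
  {"tx": 0,"ty": 0,"tz": -1,"rx": 0,"ry": 0,"rz": 0,"gripper": -0.42},
  {"tx": 0,"ty": 0,"tz": -2,"rx": 0,"ry": 0,"rz": 0,"gripper": -0.42},
  {"tx": 0,"ty": 0,"tz": -3,"rx": 0,"ry": 0,"rz": 0,"gripper": -0.42},
  {"tx": 0,"ty": 0,"tz": -4,"rx": 0,"ry": 0,"rz": 0,"gripper": -0.42},
  {"tx": 3.5,"ty": 0,"tz": -3,"rx": 0,"ry": 0,"rz": 0,"gripper": -0.42},
  {"tx": 4,"ty": 0,"tz": 0,"rx": 0,"ry": 0,"rz": 0,"gripper": -0.42},
  {"tx": 4,"ty": 0,"tz": 0,"rx": 0,"ry": 0,"rz": 0,"gripper": -0.42},
  {"tx": 4,"ty": 0,"tz": 0,"rx": 0,"ry": 0,"rz": 0,"gripper": -0.42},
  {"tx": 4,"ty": 0,"tz": 0,"rx": 0,"ry": 0,"rz": 0,"gripper": -0.42},
  {"tx": 4,"ty": 0,"tz": 0,"rx": 0,"ry": 0,"rz": 0,"gripper": -0.42},
  {"tx": 3,"ty": 0,"tz": 0,"rx": 0,"ry": 0,"rz": 0,"gripper": -0.42},
])

```text
clock: 22.25
eef_pos: [607.3, 64.0, 195.4]
tcp_rot: [3.14, -0.004, 1.588]
contact_force: [0.6, 1.1, 0.6]
opening: 0.295
```

```bash
python3 - <<'E'
from h import *
a,da=r.grab_frame('scene'); b,db=r.grab_frame('top')
s=r.sense(); print(s['clock'],np.round(s['eef_pos'],1),np.round(s['contact_force'],1))
A=cv2.resize(a[215:315,165:265],(400,400),interpolation=cv2.INTER_CUBIC)
B=cv2.resize(b[190:290,335:435],(400,400),interpolation=cv2.INTER_CUBIC)
save('p4',cv2.hconcat([A,B]))
for c,d in(('scene',da),('top',db)):
    W=cloud(c,d)
    for n,x0,x1,lo,hi in [('bar',590,640,60,90),('tail',618,642,25,45),('plate',540,605,32.5,40),('stop',641,672,34,45)]:
        m=(W[...,0]>x0)&(W[...,0]<x1)&(abs(W[...,1]+202)<60)&(W[...,2]>lo)&(W[...,2]<hi); P=W[m]
        if len(P)>5: print(c,n,len(P),np.round(np.percentile(P,[3,97],axis=0),1).tolist(),np.round(np.median(P,0),1))
E
```

```text
22.35 [607.4  65.2 195.3] [ 0.4 -1.6  0.3]
scene bar 167 [[605.9, -222.5, 60.8], [622.7, -181.1, 71.6]] [ 618.  -202.    68.7]
scene tail 210 [[618.6, -225.1, 33.9], [639.3, -178.6, 44.4]] [ 626.  -201.6   36.2]
scene plate 296 [[543.9, -246.4, 32.7], [601.2, -152.8, 38.0]] [ 559.7 -194.8   35.4]
scene stop 206 [[644.0, -224.3, 34.7], [666.6, -177.5, 40.8]] [ 658.  -200.2   38.6]
top bar 87 [[602.0, -222.2, 63.6], [618.2, -181.8, 75.5]] [ 609.3 -202.8   69. ]
top tail 85 [[622.3, -224.0, 27.1], [641.5, -177.3, 41.3]] [ 632.3 -198.2   35.1]
top plate 360 [[544.7, -249.1, 32.7], [601.3, -152.9, 39.5]] [ 570.7 -202.3   35.2]
top stop 99 [[641.3, -223.6, 34.5], [660.9, -176.8, 44.2]] [ 650.6 -199.    39. ]
```

View pics/p4.png

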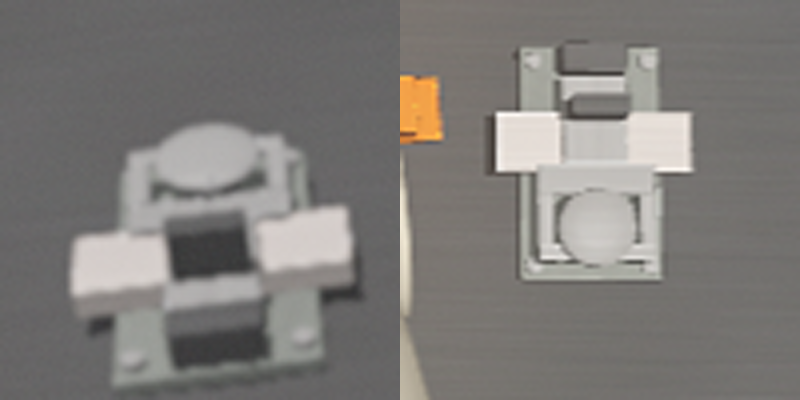

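The plate lies flat, with its top at about 35 mm. The eye surrounds the neck under the head, at right-crop (598,230), and the tail is down in front of the stop, at right-crop (595,85). The arm is clear, so I hand in.

```bash
python3 -c "
from rig import r
print(r.sign_off(), r.sense()['clock'])"
```

```text
the job is handed in; nothing more can be done
the job is handed in; nothing more can be done
```

The latch plate is on the jig: its eye sits under the stud's head, and its tail is down in front of the tail stop, flat across the channel. I gripped the grey steel plate by its bar, tilted it about 29° and worked the front bar under the head. I drew it to the neck (felt at about 4 N), lowered it nearly level under the head and slid it towards the stud. I then felt the stop to fix the position, backed off to eye x of about 0.5 mm and let go.

- **Last checks:** both cameras show the plate's top at about 35 mm and the tail lower than the stop's top. The bar is about 22 mm from the stop, as expected when seated. The reported wrist force was about 7 N at most in each axis, read at the end of each move. The arm was clear, at about 22 s on the clock.
- **Disagreements:** the two cameras differ by about 4 mm in x. The arm's own contact readings fell between them, and I relied on those for the final position.
- **Not checked:** I did not inspect the bystander tools at the end. The arm and plate passed well above them.

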